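# Reload the bench dust cleaner with setting blocks

## Robot

A 6-joint arm with a two-finger parallel gripper is mounted at the origin on a cart in front of the work surface, level with it; the furniture and walls round the work are solid. World frame = base frame: x ahead of the robot, y to its left, z up, the work surface at z = 0. Lengths are in m, angles in rad, forces in N, time in s.
With the tool pointing down it reaches from about 0.3 to 0.825 m from the base axis. Payload 5.4 kg.
Tool frame: the origin (TCP) lies at the very end of the fingers, on their centre line; the grasp point (between the pads) lies 19 mm behind it; z points along the fingers, y is the line along which they close (so a half turn about z gives the same grasp; the last joint's range is limited). The gripper opens to 92 mm and grips with 3 to 60 N. Pads are 20 mm wide; open, the fingers measure 128 mm over their backs; the gripper's body (75 mm by 189 mm) begins 69 mm behind the grasp point.
Start: joints at [-1.446, 0.158, 1.597, -0, 1.386, -0.21], TCP at [0.189, -0.543, 0.215] pointing down, gripper open.
Joint ranges: [-2.91, 2.91], [-0.94, 2.29], [0.18, 2.7], [-1.29, 4.43], [0.17, 2.64], [-3, 3]. Speed limits (rad/s): [2.57, 2.57, 3.14, 3.14, 3.14, 3.14].

## Interface

Orientations are given as [roll, pitch, yaw] about the fixed x, y, z axes, in that order (R = Rz(yaw) Ry(pitch) Rx(roll)).
In Python, from rig import r gives the robot as it stands. The module is installed in compiled form; this text tells all that it offers.
- The arm moves only by the shell command python3 -m creep 'ROWS' [FORCE]. ROWS is JSON, a list that holds one entry, the list of rows, each a list of 7 numbers: the turn, a rotation vector about the tool's x, y, z in units of 180 degrees (1.0 is 180 degrees), then the shift along the tool's x, y, z in units of 0.15 m (1.0 is 0.15 m), then the gripper command: -1 is shut, 1 is fully open, values between are in proportion. In form: [[[wx, wy, wz, x, y, z, fingers], ...]]. A call has 1 to 5 rows; each row is the pose to reach, as a shift and turn from the pose commanded when the call began, along the tool's axes at that moment, turning the shorter way round; what a row does not reach only later rows make up. A row lasts 1/8 s, in which the tool goes at most 62.5 mm and 10.7 degrees, less where a joint would pass 70% of its speed; a pose out of reach is approached as far as the arm can. A call with a number of a shift or a turn outside -1 to 1 is refused whole. A call with a gripper value outside its range is refused whole. The fingers move at their own pace and stop on an object; FORCE is the grip in N (left out, the last holds). Time passes only in rows, so rows that repeat a pose let the fingers close. It gives the time, the measured TCP pose, the force, the opening and the grip force at its end, in the units of the state.
- r.state(): the state, without advancing time (a new reading comes with each control period).
- r.snapshot(name): name is "scene" or "side" or "wrist"; returns a dict with "img" (480x640x3 uint8, red, green, blue), "vertical_fov" (degrees; the focal length in pixels is half the picture's height over the tangent of half this angle, whatever the lens; pixels are square), "cx", "cy" (the principal point, pixels), "world_to_cam" (4x4, takes a point from world to camera coordinates). Camera axes: x right, y up, looking along -z (the intrinsics and any distortion apply to the point x, -y, -z); pixel columns grow to the right and rows downward; lengths in m; the calibration is good to about 2 mm. A picture is of the moment at which its call begins. There is no depth.
- r.job_done(): hands the job in; it is judged then, once.
The state is a dict: "t": time; "joint_positions": joint angles; "joint_velocities": joint speeds; "joint_torque": joint torques, N m; "tcp_pos": TCP position; "ee_rot": TCP orientation; "ft_force": force on the tool from outside, world axes, zero at the start; "ft_torque": the same for the moment, N m; "finger_gap": finger opening in m; "gripper_force": force on a finger pad.
Only numpy, scipy, OpenCV 4.12 (cv2) and the standard library are available. Lean on these libraries where they do the work, as an engineer would, in place of code of your own. Each camera call takes 0.05 s, during which the arm holds its last target. There are 200 camera calls.

## Task

Change the load in the dust cleaner. Switch it off at its rotary isolator, then lift the orange hood off and bring nothing else with it: the aluminium bowl sticks inside the hood and must never leave the cleaner's deck. Take the cleaned oilstone out of the bowl and lay it flat on the bench, lay every wooden setting block on the bench flat in the bowl, none on top of another, put the hood back all the way down over the bowl, and only then switch on again. Leave the bowl pushed fully home against the cleaner's back stop, and do not knock over or push away the jar, the bottle or the solder reel.

Things in the scene. Friction and masses are not known exactly. Their poses are not given: they have to be found in the camera images.
- cleaner: Dust cleaner, a fixed grey slab 216 x 256 mm, flat deck 30 mm above the bench. Origin on the bench surface below the bowl's centre when the bowl is fully home; x to the cleaner's back, z up. The bowl slides on the deck along x between two low rails, 2 mm free each side. At the start it stands 30 to 36 mm in front of home (its x in this frame is -30 to -36 mm), nothing holding it down.
- back_stop (a point): Middle of the front face of the cleaner's 9 mm high back stop, at deck height. Pushed home, the bowl's floor plate touches it.
- keeper_left (a point): Middle of the inner lower edge of the left red keeper lip: fixed, 26 mm long in the cleaner's x, 99 mm from the middle line, underside 6 mm and top 12 mm above the deck. When the bowl is home (within 10 mm) its side tabs are under both lips and it cannot rise over 2 mm; 25 mm or more in front of home the tabs are clear of the lips.
- keeper_right (a point): The same point of the right keeper lip.
- bowl: Loose aluminium bowl (tray), 0.2 kg. Origin at the centre of its underside, x to the cleaner's back, z up. Floor plate 146 (x) x 196 (y) x 4 mm; in the middle of each y side a 4 mm thick tab, 24 mm long in x, reaches out to y = +-114 mm. Walls 3 mm, with a rolled rim, top at z = 28 mm; inside 124 (x) x 172 (y) mm clear.
- bowl_floor (a point): Centre of the bowl's inner floor, 4 mm above its underside. Up to four blocks fit lying flat side by side with their 60 mm sides along x (about 42 mm apart in y).
- bowl_pad (a point): Sprung rubber pad in the left wall of the bowl, 19 mm above its underside; one like it in the right wall. They press on the inside of the hood with about 6 N each, so lifting the hood drags the bowl along unless the bowl is held down by the keeper lips; the drag (6 to 9 N) ends once the hood is some 20 mm up.
- hood: Loose orange hood (inverted tray) 141 (x) x 189 (y) mm, 0.3 kg, at first seated over the bowl. Origin at the centre of its skirt's lower edge, axes as the bowl's, z up. Skirt 27 mm deep, 2.5 mm play round the bowl's walls; top at z = 31 mm. Seated: origin 4 mm above the bowl's origin, same x, y and yaw (or half a turn); its ceiling is then 27 mm above the bowl's floor, which is the fill line.
- hood_bar (a point): Top centre of the hood's black flat-sided grip bar: 14 mm thick (hood x), 80 mm long (hood y), 36 mm high from the hood's top up to this point. Seating the hood needs a push down of about 4 to 18 N past the pads; a block on edge (32 mm) or on another block holds it up.
- isolator (a joint): Rotary isolator handle: 0 = off, 1.571 rad = on (as found); turns clockwise, seen from above, from off to on. A spring throws it to the nearer end (detent) from the middle, 0.12 N m at most to get past the middle.
- isolator_grip (a point): Point on the isolator's upright axis, 65 mm above the bench, 7 mm below the top of its red bar handle. The frame turns with the handle: the bar is 46 mm along this frame's x, 14 mm thick along its y, 32 mm high. The handle stands on a fixed yellow box 84 x 84 x 28 mm on the bench.
- block1: Wooden setting block 32 (x) x 60 (y) x 22 (z) mm, about 40 g, lying flat on the bench at the start. Origin at the centre of its underside. Two to four of the four blocks are present.
- block2: Wooden setting block 32 (x) x 60 (y) x 22 (z) mm, about 40 g, lying flat on the bench at the start. Origin at the centre of its underside. Two to four of the four blocks are present.
- block3: Wooden setting block 32 (x) x 60 (y) x 22 (z) mm, about 40 g, lying flat on the bench at the start. Origin at the centre of its underside. Two to four of the four blocks are present.
- block4: Wooden setting block 32 (x) x 60 (y) x 22 (z) mm, about 40 g, lying flat on the bench at the start. Origin at the centre of its underside. Two to four of the four blocks are present.
- stone: Cleaned oilstone, a grey stone on a thin wooden base, 40 (x) x 112 (y) x 14 (z) mm, 0.1 kg, at the start flat on the bowl's floor under the hood, its long side roughly along the bowl's y. Origin at the centre of its underside.
- jar: Bystander: black jar with a red cap, 60 mm across, 61 mm high, origin at the centre of its underside. Not to be pushed away or knocked over.
- oil: Bystander: white plastic bottle, 42 x 40 mm, 96 mm high, origin at the centre of its underside. Not to be pushed away or knocked over.
- reel: Bystander: blue solder reel standing on its flange, 60 mm across, 30 mm high, origin at the centre of its underside. Not to be pushed away or knocked over.
Not all that is in view belongs to the job. Leave any turquoise look-alike of the block1 alone.

How it is judged:
By the outcome, as a careful person would: the job done as asked, in the order asked, and still so for the second after the job is handed in, with the robot touching nothing.
Of block1, block2, block3, block4 only 2 to 4 are there at a start; the rules pass over those that are not, and their reading is None.
At some moment in a run one of block1, block2, block3, block4 may be knocked a few centimetres aside while the robot is not near it.
Once in a run the grip may slacken for a moment while it holds something.
It also fails if it takes over 210 s, if anything falls off the work surface, if the arm or the gripper's body presses on something with over 40 N, if the wrist force passes 120 N, or if a joint passes its speed limit or range.

## Working session

There is one attempt and no reset: what is moved stays moved. The work goes in short steps, Python scripts to look and compute and a shell command to move; the robot and the scene stay as the last step left them, time stands still between calls to the robot, and variables do not carry over. Pictures are saved under pics/ and viewed, at most 14 in all, crops included, and the job is handed in when it is done.

```bash
ls; mkdir -p pics; python3 - <<'E'
from rig import r
import cv2,numpy as np,json
for n in ("scene","side","wrist"):
    s=r.snapshot(n); cv2.imwrite(f"pics/{n}0.png",s["img"][:,:,::-1])
    print(n,[ (k) for k in s], s["vertical_fov"],s["cx"],s["cy"]); print(np.round(s["world_to_cam"],4).tolist())
print(r.state())
E
```

```text
pics
scene ['img', 'vertical_fov', 'cx', 'cy', 'world_to_cam'] 57.732967838517695 327.0564984574237 247.29015126715154
[[0.883, -0.4693, -0.009, -0.5014], [0.371, 0.6861, 0.6258, -0.3127], [-0.2875, -0.5559, 0.78, -0.8969], [0.0, 0.0, 0.0, 1.0]]
side ['img', 'vertical_fov', 'cx', 'cy', 'world_to_cam'] 43.394152212784746 306.9171937673455 234.11537752686522
[[0.9892, -0.1465, 0.0076, -0.5879], [0.0925, 0.6635, 0.7425, -0.1482], [-0.1138, -0.7337, 0.6699, -1.4768], [0.0, 0.0, 0.0, 1.0]]
wrist ['img', 'vertical_fov', 'cx', 'cy', 'world_to_cam'] 58.96415267144509 315.7450383934733 239.6108701897128
[[0.3287, -0.9444, -0.0009, -0.5736], [0.9173, 0.3195, -0.2378, 0.0264], [0.2249, 0.0774, 0.9713, -0.3891], [0.0, 0.0, 0.0, 1.0]]
{'t': 0.15, 'joint_positions': array([-1.44609794e+00,  1.58922144e-01,  1.59794842e+00, -1.71158052e-05,
        1.38621520e+00, -2.10105552e-01]), 'joint_velocities': array([ 0.00086067, -0.00240761, -0.00365436, -0.0012577 , -0.00042358,
       -0.00033663]), 'joint_torque': array([ 5.52537567e-04, -3.85915554e+01, -3.22434390e+01,  7.01922434e-02,
        3.51469754e-02, -8.41246697e-05]), 'tcp_pos': array([ 0.18884446, -0.54257926,  0.21383234]), 'ee_rot': array([-3.14012887e+00, -2.94957336e-04,  3.34806873e-01]), 'ft_force': array([-0.38836076, -0.59695447,  1.18939356]), 'ft_torque': array([ 0.04555133, -0.05897057,  0.01622277]), 'gripper_force': 0.0, 'finger_gap': 0.09189545387109198}
```

View pics/scene0.png

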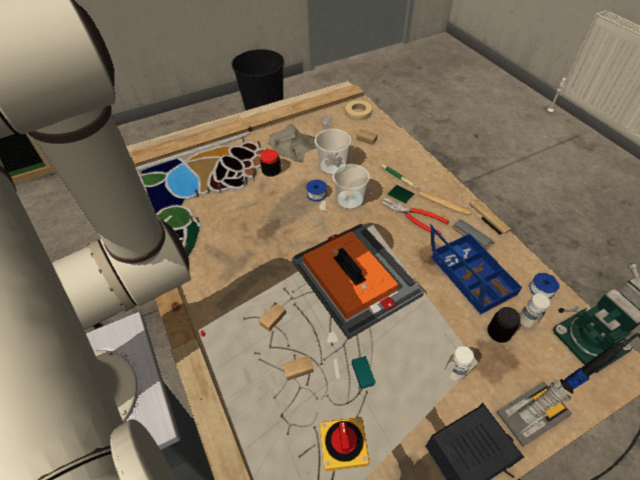

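View pics/side0.png

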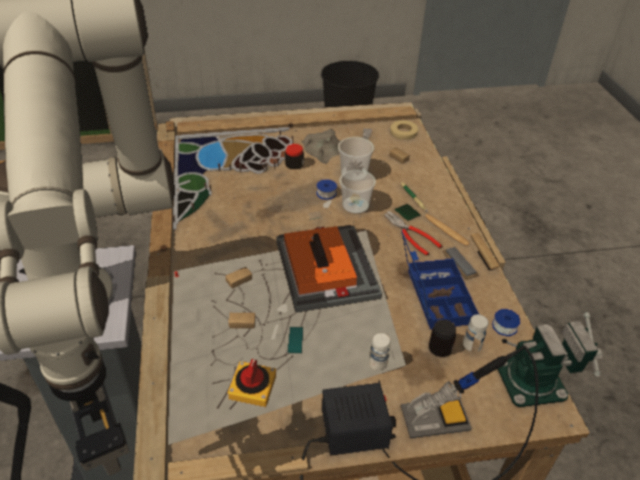

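The scene view shows the cleaner around (360,275), the isolator at (344,440), and wooden blocks at (272,316) and (298,367). A possible far block is at (367,136), and the turquoise look-alike is at (363,372). The jar is at (270,162), the bottle at (461,362) and the reel at (316,190). I'll enlarge these areas.

```bash
cat > h.py <<'E'
from rig import r
import cv2,numpy as np
from scipy.spatial.transform import Rotation as R
def snap(n,name=None):
    s=r.snapshot(n)
    if name: cv2.imwrite(f"pics/{name}.png",s["img"][:,:,::-1])
    return s
def f(s): return 240/np.tan(np.radians(s["vertical_fov"])/2)
def pix(s,P):
    p=s["world_to_cam"]@np.r_[P,1]; return np.array([s["cx"]+f(s)*p[0]/-p[2], s["cy"]+f(s)*-p[1]/-p[2]])
def at(s,u,v,z):
    M=s["world_to_cam"];d=M[:3,:3].T@np.array([(u-s["cx"])/f(s),-(v-s["cy"])/f(s),-1]);c=-M[:3,:3].T@M[:3,3]
    return c+d*(z-c[2])/d[2]
def crop(img,x0,y0,x1,y1,k,name):
    cv2.imwrite(f"pics/{name}.png",cv2.resize(img[y0:y1,x0:x1,::-1],None,fx=k,fy=k,interpolation=cv2.INTER_CUBIC))
def plan(pos,yaw,pitchdown=True):
    """shift/turn from present measured pose to tool-down pose"""
    st=r.state();Rc=R.from_euler("xyz",st["ee_rot"]);Rt=R.from_euler("xyz",[np.pi,0,yaw])
    sh=Rc.inv().apply(np.array(pos)-st["tcp_pos"])/.15; w=(Rc.inv()*Rt).as_rotvec()/np.pi
    print("turn",np.round(w,4),"shift",np.round(sh,4),"tcp",np.round(st["tcp_pos"],4),"F",np.round(st["ft_force"],1),"gap",round(st["finger_gap"],4),"yaw",round(st["ee_rot"][2],4),"t",st["t"])
E
python3 - <<'E'
from h import *
s=snap("scene");d=snap("side")
crop(s["img"],230,210,480,400,3.2,"s1")
a=cv2.resize(s["img"][410:475,310:380],None,fx=5,fy=5,interpolation=2)
b=cv2.resize(s["img"][110:160,340:400],None,fx=5,fy=5,interpolation=2)
c=cv2.resize(d["img"][350:410,220:290],None,fx=5,fy=5,interpolation=2)
o=np.zeros((600,800,3),np.uint8);o[:325,:350]=a;o[:250,400:700]=b;o[330:600,:350]=c[:270]
e=cv2.resize(d["img"][140:175,380:420],None,fx=6,fy=6,interpolation=2);o[330:540,400:640]=e
cv2.imwrite("pics/s2.png",o[:,:,::-1])
for n,u,v,z in [("b1",272,316,.022),("b2",298,367,.022),("far",367,136,.022),("iso",344,438,.065),("barTop",350,265,.1),("oil",461,372,0),("jar",270,172,0),("reel",316,196,0),("corner r",425,292,.03),("corner b",348,334,.03),("corner l",296,260,.03),("corner t",376,228,.03)]: print(n,at(s,u,v,z).round(3))
for n,u,v,z in [("b1",238,276,.022),("b2",241,320,.022),("far",400,155,.022),("iso",251,377,.065),("barTop",318,240,.1)]: print(n,at(d,u,v,z).round(3))
E
```

```text
b1 [ 0.417 -0.017  0.022]
b2 [ 0.416 -0.155  0.022]
far [0.949 0.444 0.022]
iso [ 0.426 -0.334  0.065]
barTop [ 0.614 -0.026  0.1  ]
oil [ 0.72 -0.32  0.  ]
jar [0.614 0.458 0.   ]
reel [ 0.69   0.299 -0.   ]
corner r [ 0.757 -0.133  0.03 ]
corner b [ 0.544 -0.142  0.03 ]
corner l [0.531 0.095 0.03 ]
corner t [0.762 0.09  0.03 ]
b1 [ 0.419 -0.016  0.022]
b2 [ 0.417 -0.158  0.022]
far [0.955 0.44  0.022]
iso [ 0.427 -0.347  0.065]
barTop [0.622 0.003 0.1  ]
```

View pics/s1.png

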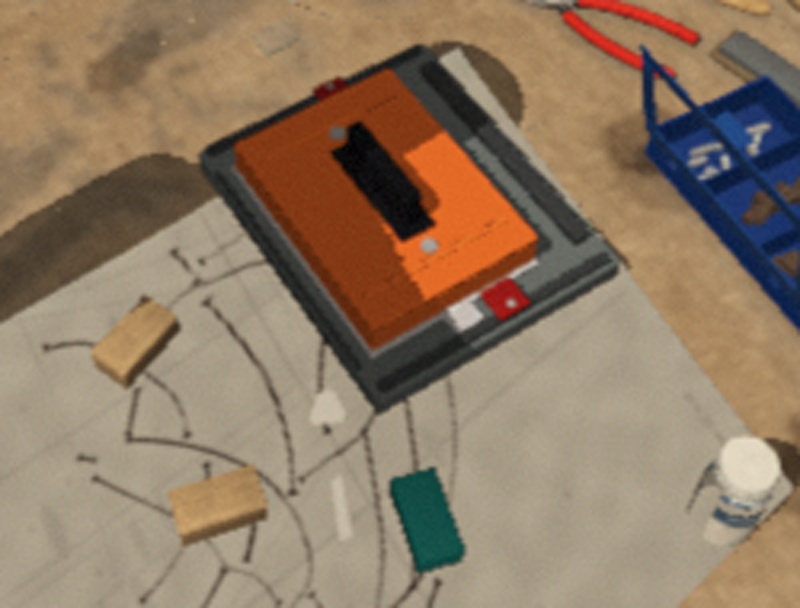

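View pics/s2.png

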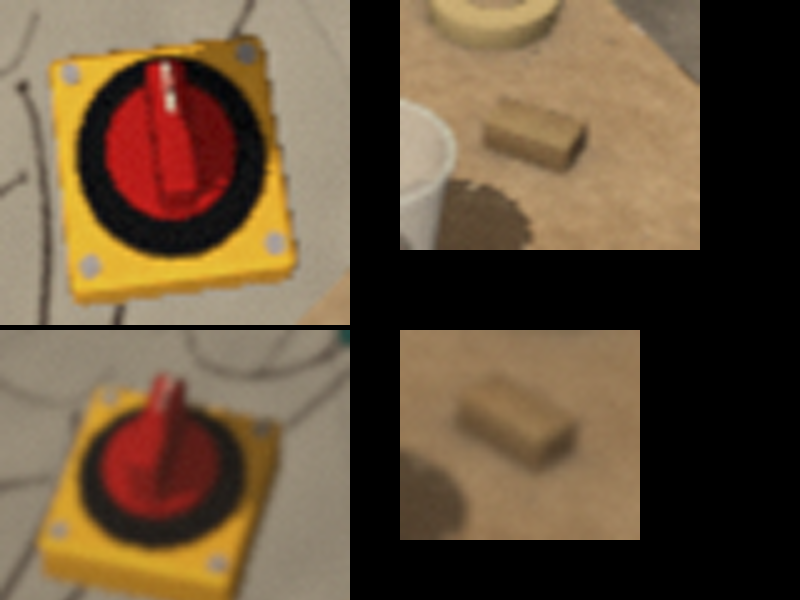

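The only reachable wooden blocks are A at (272,316) and B at (298,367). The far offcut at (367,136) lies 1.05 m out, which is beyond reach, so it is clutter. The turquoise piece at (363,372) stays where it is. The isolator bar's white mark points up in the picture. I'll measure these next.

```bash
python3 - <<'E'
from h import *
from scipy.optimize import least_squares
s=snap("scene")
c=lambda u,v:(310+u/5,410+v/5)
p1=at(s,*c(165,66),.072);p2=at(s,*c(180,188),.072);print("bar ends",p1.round(4),p2.round(4),"len",np.linalg.norm(p1-p2),"mid",(p1+p2)/2,"ang",np.arctan2(*(p1-p2)[[1,0]]))
B=[at(s,*c(*q),.028) for q in [(50,60),(258,38),(298,268),(75,290)]];print("box",np.round(B,3).tolist(),np.mean(B,0).round(4))
k=lambda u,v:np.array((230+u/3.2,210+v/3.2))
pts={(-1,1):k(235,148),(1,1):k(388,70),(1,-1):k(537,240),(-1,-1):k(372,332)}
def pose(q,P): return np.r_[q[0]+np.cos(q[2])*P[0]-np.sin(q[2])*P[1],q[1]+np.sin(q[2])*P[0]+np.cos(q[2])*P[1],P[2]]
fun=lambda q:np.concatenate([pix(s,pose(q,(a*.0705,b*.0945,.065)))-v for (a,b),v in pts.items()])
o=least_squares(fun,[.62,-.02,0]);print("hood",o.x,np.round(o.fun,1))
for n,cs in {"A":[(92,350),(142,298),(180,318),(128,362)],"B":[(170,490),(250,465),(266,492),(184,518)]}.items():
    W=np.array([at(s,*k(*q),.022) for q in cs]);print(n,W.mean(0).round(4),[round(np.linalg.norm(W[i]-W[(i+1)%4]),3) for i in range(4)],np.arctan2(*(W[1]-W[0])[[1,0]]))
w=snap("wrist");M=w["world_to_cam"];print("wristcam",-M[:3,:3].T@M[:3,3],"axis",-M[2,:3])
plan((.40,-.335,.24),.335)
E
```

```text
bar ends [ 0.4355 -0.3121  0.072 ] [ 0.4198 -0.3509  0.072 ] len 0.04182387256340198 mid [ 0.42769115 -0.33149564  0.072     ] ang 1.1859242447468297
box [[0.405, -0.278, 0.028], [0.48, -0.309, 0.028], [0.451, -0.386, 0.028], [0.376, -0.354, 0.028]] [ 0.4277 -0.3317  0.028 ]
hood [ 0.61869317 -0.01523927  0.07083451] [-0.8 -0.5  0.2 -0.1  0.3  0.   0.2  0.4]
A [ 0.4203 -0.0123  0.022 ] [np.float64(0.053), np.float64(0.033), np.float64(0.049), np.float64(0.028)] 0.4352551852348345
B [ 0.4199 -0.1484  0.022 ] [np.float64(0.055), np.float64(0.022), np.float64(0.056), np.float64(0.022)] -0.16715481729782142
wristcam [ 0.25184969 -0.52027542  0.38427821] axis [-0.22473098 -0.07836353 -0.97126471]
turn [-0.0001 -0.     -0.0001] shift [ 1.7848 -0.8471 -0.1703] tcp [ 0.1889 -0.543   0.2144] F [-0.2 -0.6 -0.1] gap 0.0916 yaw 0.3348 t 0.35
```

```bash
python3 -m creep '[[[0,0,-0.054,0.2,-0.1,-0.05,1],[0,0,-0.108,0.5,-0.25,-0.1,1],[0,0,-0.162,0.8,-0.4,-0.17,1],[0,0,-0.216,1,-0.6,-0.17,1],[0,0,-0.269,1,-0.7,-0.17,1]]]'; python3 - <<'E'
from h import *
plan((.4277,-.3316,.20),1.18)
E
```

```text
t: 0.98
tcp_pos: [0.2974, -0.3927, 0.2403]
ee_rot: [3.141, -0.0, 1.189]
ft_force: [-0.0, 0.0, 0.1]
finger_gap: 0.0922
gripper_force: 0.0
turn [ 0.0002 -0.      0.0027] shift [0.7019 0.6538 0.2692] tcp [ 0.2974 -0.3927  0.2403] F [-0.   0.   0.1] gap 0.0922 yaw 1.1886 t 0.975
```

```bash
python3 -m creep '[[[0,0,0.003,0.3,0.3,0.05,1],[0,0,0.003,0.6,0.55,0.1,1],[0,0,0.003,0.7,0.654,0.15,1],[0,0,0.003,0.702,0.654,0.2,1],[0,0,0.003,0.702,0.654,0.2,1]]]'; python3 - <<'E'
from h import *
w=snap("wrist","w1");print(pix(w,(.4277,-.3316,.072)),pix(w,(.4277+.023*np.cos(1.18),-.3316+.023*np.sin(1.18),.072)),pix(w,(.4277-.023*np.cos(1.18),-.3316-.023*np.sin(1.18),.072)))
plan((.4277,-.3316,.046),1.18)
E
```

```text
t: 1.6
tcp_pos: [0.4258, -0.3347, 0.2093]
ee_rot: [-3.14, -0.0, 1.17]
ft_force: [0.3, 0.1, 0.4]
finger_gap: 0.0917
gripper_force: 0.0
[316.85898811 224.26359207] [316.56353192 193.21918458] [317.14430446 254.24257893]
turn [-0.0002  0.     -0.0034] shift [0.0264 0.0027 1.0927] tcp [ 0.4259 -0.3351  0.2099] F [-0.2  1.1  0.2] gap 0.092 yaw 1.1692 t 1.65
```

View pics/w1.png

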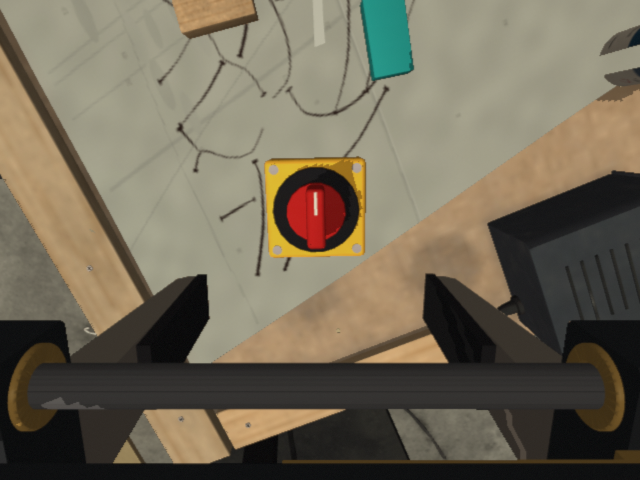

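The wrist view shows the isolator bar from (316,184) to (317,248), with its centre at (316.5,216). That is about 5 mm further along tool x than the scene estimate, so I'll correct by that. The turquoise block is at (387,35) and block B at (215,10).

```bash
python3 -m creep '[[[0,0,-0.003,0.06,0,0.2,1],[0,0,-0.003,0.06,0,0.5,1],[0,0,-0.003,0.06,0,0.8,1],[0,0,-0.003,0.06,0,1,1],[0,0,-0.003,0.06,0,1,1]]]';python3 -m creep '[[[0,0,0,0,0,0.09,1],[0,0,0,0,0,0.09,-0.2],[0,0,0,0,0,0.09,-1],[0,0,0,0,0,0.09,-1],[0,0,0,0,0,0.09,-1]]]' 25
```

```text
t: 2.28
tcp_pos: [0.4283, -0.3256, 0.0583]
ee_rot: [-3.137, -0.002, 1.178]
ft_force: [-0.4, 0.7, 0.4]
finger_gap: 0.0921
gripper_force: 0.0
t: 2.9
tcp_pos: [0.4306, -0.3265, 0.047]
ee_rot: [3.141, 0.0, 1.18]
ft_force: [0.4, -0.2, -1.8]
finger_gap: 0.0542
gripper_force: 0.0
```

```bash
python3 -m creep '[[[0,0,0,0,0,0,-1],[0,0,0,0,0,0,-1],[0,0,0,0,0,0,-1],[0,0,0,0,0,0,-1],[0,0,0,0,0,0,-1]]]' 25;python3 -m creep '[[[0,0,-0.05,0,0,0,-1],[0,0,-0.1,0,0,0,-1],[0,0,-0.15,0,0,0,-1],[0,0,-0.2,0,0,0,-1],[0,0,-0.25,0,0,0,-1]]]' 25;python3 -m creep '[[[0,0,-0.05,0,0,0,-1],[0,0,-0.1,0,0,0,-1],[0,0,-0.15,0,0,0,-1],[0,0,-0.2,0,0,0,-1],[0,0,-0.25,0,0,0,-1]]]' 25
```

```text
t: 3.52
tcp_pos: [0.4292, -0.3258, 0.0465]
ee_rot: [-3.138, -0.0, 1.181]
ft_force: [-5.5, 2.4, 4.3]
finger_gap: 0.0136
gripper_force: 25.0
t: 4.15
tcp_pos: [0.4271, -0.3258, 0.0465]
ee_rot: [-3.135, -0.005, 1.971]
ft_force: [-14.6, 1.2, 9.7]
finger_gap: 0.0139
gripper_force: 25.0
t: 4.78
tcp_pos: [0.4256, -0.3274, 0.0465]
ee_rot: [-3.137, -0.01, 2.758]
ft_force: [-20.0, -4.7, 10.0]
finger_gap: 0.0135
gripper_force: 25.0
```

```bash
python3 -m creep '[[[0,0,0,0,0,0,0.3],[0,0,0,0,0,0,0.3],[0,0,0,0,0,0,0.3],[0,0,0,0,0,0,0.3],[0,0,0,0,0,-0.05,0.3]]]' 25;python3 -m creep '[[[0,0,0,0,0,-0.3,0.5],[0,0,0.05,0,0,-0.6,1],[0,0,0.1,0,0,-0.9,1],[0,0,0.15,0,0,-1,1],[0,0,0.2,0,0,-1,1]]]';python3 - <<'E'
from h import *
w=snap("wrist","w2")
crop(w["img"],160,80,480,320,1.5,"w2c")
plan((.6187,-.08,.25),1.641)
E
```

```text
t: 5.4
tcp_pos: [0.4301, -0.3258, 0.0538]
ee_rot: [3.141, -0.001, 2.751]
ft_force: [-0.9, -0.3, -0.1]
finger_gap: 0.0596
gripper_force: 0.0
t: 6.02
tcp_pos: [0.4314, -0.3273, 0.207]
ee_rot: [3.141, 0.005, 2.117]
ft_force: [-1.0, -0.2, 1.0]
finger_gap: 0.0919
gripper_force: 0.0
turn [0.0004 0.0008 0.1501] shift [ 0.7631  1.921  -0.2956] tcp [ 0.4309 -0.3268  0.2058] F [-0.   0.  -0.3] gap 0.0917 yaw 2.1127 t 6.075
```

View pics/w2c.png

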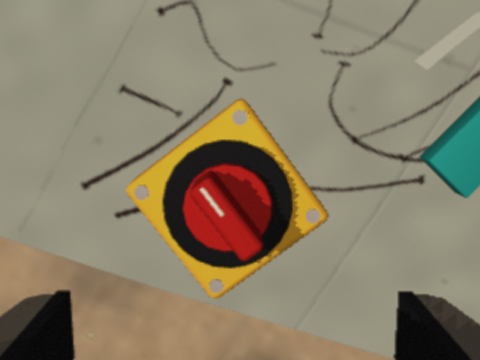

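The isolator is now off: in the crop its bar's mark at (205,190) points at about 2.78 rad, a quarter turn on from before. Next is the hood.

```bash
python3 -m creep '[[[0,0,0.05,0.1,0.2,-0.29,1],[0,0,0.1,0.2,0.5,-0.29,1],[0,0,0.15,0.3,0.8,-0.29,1],[0,0,0.15,0.4,1,-0.29,1],[0,0,0.15,0.4,1,-0.29,1]]]'; python3 - <<'E'
from h import *
plan((.6187,-.08,.25),1.641)
E
```

```text
t: 6.7
tcp_pos: [0.5274, -0.1948, 0.2476]
ee_rot: [-3.141, -0.0, 1.657]
ft_force: [0.7, -0.2, -0.1]
finger_gap: 0.092
gripper_force: 0.0
turn [-0.0001 -0.0001  0.005 ] shift [ 0.7105  0.6722 -0.0157] tcp [ 0.5274 -0.1948  0.2476] F [ 0.7 -0.2 -0.1] gap 0.092 yaw 1.6566 t 6.7
```

```bash
python3 -m creep '[[[0,0,0.005,0.25,0.25,0,1],[0,0,0.005,0.5,0.5,0,1],[0,0,0.005,0.71,0.66,-0.02,1],[0,0,0.005,0.71,0.66,-0.02,1],[0,0,0.005,0.71,0.66,-0.02,1]]]'; python3 - <<'E'
from h import *
w=snap("wrist","w3"); 
a=.071
for l in [(0,-.04,.101),(0,.04,.101),(0.0705,.0945,.065),(0.0705,-.0945,.065),(-.0705,.0945,.065),(-.0705,-.0945,.065)]:
    print(l,pix(w,(.6187+np.cos(a)*l[0]-np.sin(a)*l[1],-.0152+np.sin(a)*l[0]+np.cos(a)*l[1],l[2])).round(1))
plan((.6187,-.0152,.25),1.641)
E
```

```text
t: 7.32
tcp_pos: [0.6163, -0.0839, 0.2505]
ee_rot: [-3.141, 0.001, 1.635]
ft_force: [1.1, -0.5, 0.1]
finger_gap: 0.0921
gripper_force: 0.0
(0, -0.04, 0.101) [325.  188.4]
(0, 0.04, 0.101) [324.9  75.4]
(0.0705, 0.0945, 0.065) [416.8   4.8]
(0.0705, -0.0945, 0.065) [405.8 245.8]
(-0.0705, 0.0945, 0.065) [231.1   6.2]
(-0.0705, -0.0945, 0.065) [242.9 246.8]
turn [-0.0002  0.0001 -0.0021] shift [0.4571 0.046  0.0032] tcp [ 0.6162 -0.0841  0.2505] F [ 0.2  0.  -0.1] gap 0.0919 yaw 1.6344 t 7.375
```

View pics/w3.png

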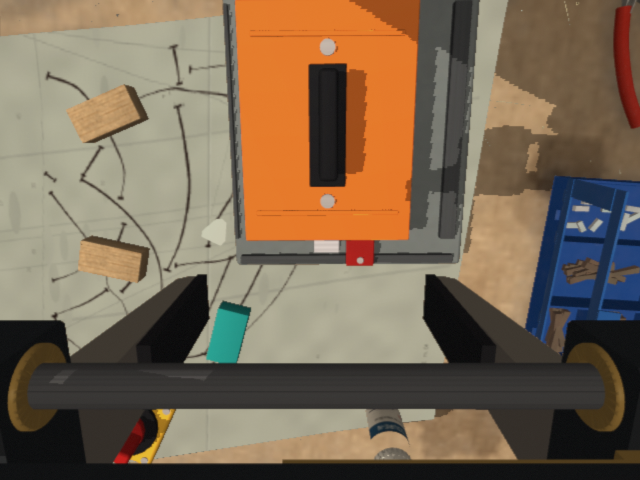

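The wrist view shows the hood bar centred at about (328,126). The white tab at (327,246) is 31 mm short of the red keeper at (360,252). Block A is at (107,113) and B at (113,258). I'll grasp the bar and push home.

```bash
python3 -m creep '[[[0,0,0,0.25,0.03,0,1],[0,0,0,0.48,0.06,0.2,1],[0,0,0,0.48,0.06,0.5,1],[0,0,0,0.48,0.06,0.85,1],[0,0,0,0.48,0.06,0.85,1]]]';python3 -m creep '[[[0,0,0,0,0,0.1,0.5],[0,0,0,0,0,0.2,0],[0,0,0,0,0,0.32,-0.2],[0,0,0,0,0,0.32,-1],[0,0,0,0,0,0.32,-1]]]' 30; python3 -m creep '[[[0,0,0,0,0,0,-1],[0,0,0,0,0,0,-1],[0,0,0,0,0,0,-1],[0,0,0,0,0,0,-1],[0,0,0,0,0,0,-1]]]' 30
```

```text
t: 8.0
tcp_pos: [0.617, -0.0107, 0.1185]
ee_rot: [-3.132, -0.002, 1.634]
ft_force: [0.4, -0.4, 0.5]
finger_gap: 0.0921
gripper_force: 0.0
t: 8.62
tcp_pos: [0.6215, -0.0101, 0.0754]
ee_rot: [3.141, 0.0, 1.636]
ft_force: [0.3, -0.5, 0.4]
finger_gap: 0.0438
gripper_force: 0.0
t: 9.25
tcp_pos: [0.621, -0.0102, 0.0754]
ee_rot: [-3.141, 0.0, 1.636]
ft_force: [-3.3, -0.9, 5.1]
finger_gap: 0.0135
gripper_force: 30.0
```

```bash
python3 -m creep '[[[0,0,0,0,0.04,0,-1],[0,0,0,0,0.08,0,-1],[0,0,0,0,0.12,0,-1],[0,0,0,0,0.16,0,-1],[0,0,0,0,0.2,0,-1]]]' 30;python3 -m creep '[[[0,0,0,0,0.01,0,-1],[0,0,0,0,0.02,0,-1],[0,0,0,0,0.03,0,-1],[0,0,0,0,0.03,0,-1],[0,0,0,0,0.03,0,-1]]]'
```

```text
t: 9.88
tcp_pos: [0.6498, -0.0082, 0.0754]
ee_rot: [-3.138, -0.0, 1.635]
ft_force: [-9.3, 0.1, 7.3]
finger_gap: 0.0136
gripper_force: 30.0
t: 10.5
tcp_pos: [0.6526, -0.0084, 0.0755]
ee_rot: [-3.134, 0.0, 1.636]
ft_force: [-14.8, -1.7, 12.1]
finger_gap: 0.0141
gripper_force: 30.0
```

```bash
python3 -m creep '[[[0,0,0,0,0.015,0,-1],[0,0,0,0,0.03,0,-1],[0,0,0,0,0.03,0,-1],[0,0,0,0,0.03,0,-1],[0,0,0,0,0.03,0,-1]]]'
python3 - <<'E'
from h import *
s=snap("scene");d=snap("side")
a=cv2.resize(s["img"][215:345,285:435],None,fx=5,fy=4.6,interpolation=2)
cv2.imwrite("pics/s4.png",a[:,:,::-1])
E
```

```text
t: 11.12
tcp_pos: [0.655, -0.0081, 0.0757]
ee_rot: [-3.128, -0.0, 1.636]
ft_force: [-24.6, -0.9, 19.9]
finger_gap: 0.0139
gripper_force: 30.1
```

View pics/s4.png

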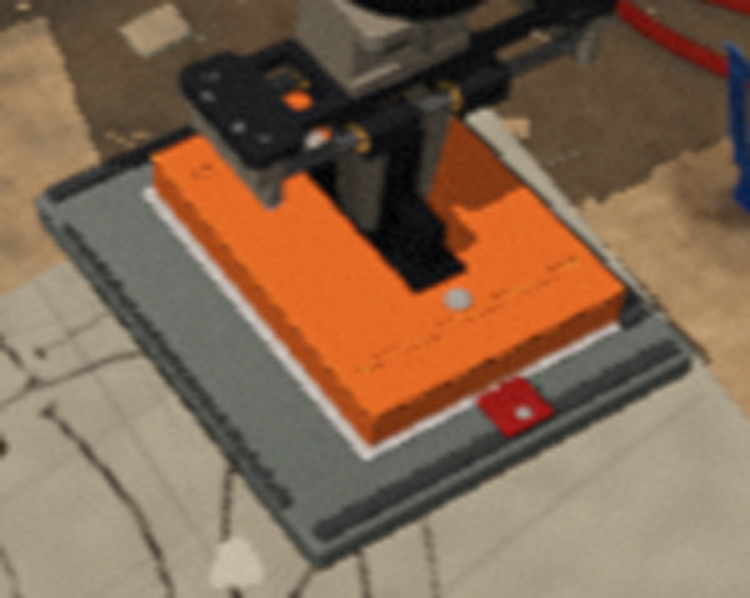

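Both tabs are under the red lips (right one at (515,405)) and the hood reaches the back of the deck. I'll relieve the push and lift.

```bash
python3 -m creep '[[[0,0,0,0,-0.03,0,-1],[0,0,0,0,-0.04,0,-1],[0,0,0,0,-0.04,0,-1],[0,0,0,0,-0.04,-0.02,-1],[0,0,0,0,-0.04,-0.04,-1]]]' 50;python3 -m creep '[[[0,0,0,0,0,-0.03,-1],[0,0,0,0,0,-0.06,-1],[0,0,0,0,0,-0.09,-1],[0,0,0,0,0,-0.12,-1],[0,0,0,0,0,-0.15,-1]]]';python3 -m creep '[[[0,0,0,0,0,-0.03,-1],[0,0,0,0,0,-0.06,-1],[0,0,0,0,0,-0.12,-1],[0,0,0,0,0,-0.2,-1],[0,0,0,0,0,-0.3,-1]]]'
python3 - <<'E'
from h import *
s=snap("scene")
a=cv2.resize(s["img"][215:345,285:435],None,fx=4,fy=4,interpolation=2)
cv2.imwrite("pics/s5.png",a[:,:,::-1])
E
```

```text
t: 11.85
tcp_pos: [0.6526, -0.0074, 0.0789]
ee_rot: [-3.138, -0.001, 1.635]
ft_force: [0.5, -0.8, -9.8]
finger_gap: 0.0136
gripper_force: 50.0
t: 12.48
tcp_pos: [0.6554, -0.0082, 0.1055]
ee_rot: [3.138, 0.001, 1.635]
ft_force: [-0.2, 0.1, -3.7]
finger_gap: 0.0135
gripper_force: 50.0
t: 13.1
tcp_pos: [0.6541, -0.008, 0.1496]
ee_rot: [3.142, 0.0, 1.635]
ft_force: [0.0, -0.1, -3.8]
finger_gap: 0.0136
gripper_force: 50.0
```

View pics/s5.png

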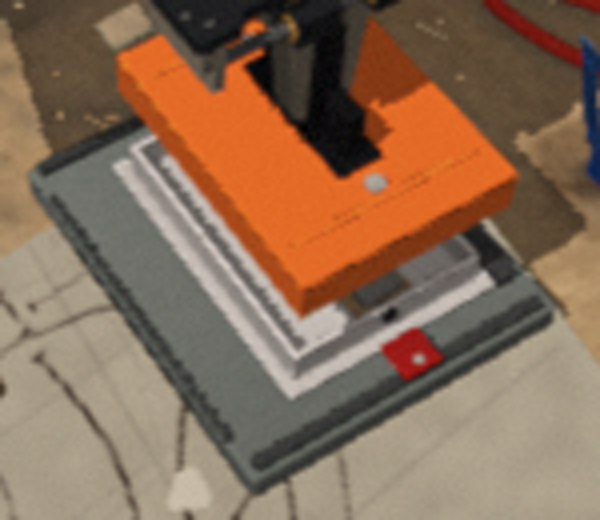

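The hood is off, and the bowl stays home with its right tab under the lip at (412,352). Next I need a spot for the hood.

```bash
python3 - <<'E'
from h import *
s=cv2.imread("pics/scene0.png");q=r.snapshot("scene")
for u,v in [(195,247),(198,220),(260,180),(205,333),(316,196),(270,172),(180,255)]: print(u,v,at(q,u,v,0).round(3))
print(pix(q,(.46,.10,0)),pix(q,(.40,.29,0)),pix(q,(.55,.29,0)),pix(q,(.40,.1,0)))
plan((.475,.2,.15),1.635)
w=dict(r.snapshot("wrist"))
E
```

```text
195 247 [ 0.324  0.282 -0.   ]
198 220 [0.36  0.371 0.   ]
260 180 [0.574 0.44  0.   ]
205 333 [0.268 0.027 0.   ]
316 196 [ 0.69   0.299 -0.   ]
270 172 [0.614 0.458 0.   ]
180 255 [0.281 0.274 0.   ]
[270.00935093 276.75966743] [221.55412603 234.42196194] [272.70627771 214.9572103 ] [247.48049462 286.31465008]
turn [0.0016 0.0004 0.0001] shift [ 1.4636 -1.1137  0.0048] tcp [ 0.6559 -0.0083  0.1518] F [ 0.1 -0.  -3.1] gap 0.0134 yaw 1.6354 t 13.2
```

```bash
python3 -m creep '[[[0,0,0,0.15,-0.1,0,-1],[0,0,0,0.35,-0.25,0,-1],[0,0,0,0.55,-0.4,0,-1],[0,0,0,0.7,-0.5,0,-1],[0,0,0,0.8,-0.5,0,-1]]]' 50;python3 -m creep '[[[0,0,0,0.2,-0.1,0,-1],[0,0,0,0.4,-0.25,0,-1],[0,0,0,0.6,-0.4,0,-1],[0,0,0,0.75,-0.5,0,-1],[0,0,0,0.79,-0.51,0,-1]]]';python3 -m creep '[[[0,0,0,0,0,0.15,-1],[0,0,0,0,0,0.35,-1],[0,0,0,0,0,0.55,-1],[0,0,0,0,0,0.65,-1],[0,0,0,0,0,0.65,-1]]]'; python3 -c "
from h import *
plan((.49,.22,.0415),1.635)"
```

```text
t: 13.88
tcp_pos: [0.5705, 0.1079, 0.1482]
ee_rot: [-3.141, -0.0, 1.636]
ft_force: [0.9, -0.3, -2.8]
finger_gap: 0.0133
gripper_force: 50.0
t: 14.5
tcp_pos: [0.4873, 0.2212, 0.1485]
ee_rot: [3.141, 0.0, 1.637]
ft_force: [0.2, -0.4, -2.6]
finger_gap: 0.0135
gripper_force: 50.0
t: 15.12
tcp_pos: [0.4874, 0.2197, 0.0502]
ee_rot: [-3.14, 0.0, 1.635]
ft_force: [0.0, 0.0, -3.6]
finger_gap: 0.0138
gripper_force: 50.0
turn [-0.0006  0.0001 -0.0001] shift [0.0006 0.0177 0.0583] tcp [0.4874 0.2197 0.0502] F [ 0.   0.  -3.6] gap 0.0138 yaw 1.6348 t 15.125
```

Lower to contact, release and lift.

```bash
python3 -m creep '[[[0,0,0,0,0,0.03,-1],[0,0,0,0,0,0.055,-1],[0,0,0,0,0,0.06,-1],[0,0,0,0,0,0.06,-1],[0,0,0,0,0,0.06,-1]]]' 50;python3 -m creep '[[[0,0,0,0,0,0,-0.3],[0,0,0,0,0,0,0],[0,0,0,0,0,0,0],[0,0,0,0,0,0,0],[0,0,0,0,0,0,0]]]' 20;python3 -m creep '[[[0,0,0,0,0,-0.2,0],[0,0,0,0,0,-0.5,0.5],[0,0,0,0,0,-0.8,1],[0,0,0,-0.2,0.1,-1,1],[0,0,0,-0.4,0.2,-1,1]]]'; python3 -c "
from h import *
plan((.652,-.08,.22),1.635)"
```

```text
t: 15.75
tcp_pos: [0.4877, 0.2203, 0.0423]
ee_rot: [3.141, -0.0, 1.635]
ft_force: [-0.6, -0.2, -3.4]
finger_gap: 0.0138
gripper_force: 50.0
t: 16.38
tcp_pos: [0.4876, 0.2203, 0.0422]
ee_rot: [3.141, -0.0, 1.635]
ft_force: [-0.3, 0.9, -0.0]
finger_gap: 0.046
gripper_force: 0.0
t: 17.0
tcp_pos: [0.5237, 0.1621, 0.1957]
ee_rot: [3.135, -0.0, 1.636]
ft_force: [0.2, 0.5, -0.5]
finger_gap: 0.0834
gripper_force: 0.0
turn [ 0.0021 -0.      0.0005] shift [-1.6665  0.7487 -0.157 ] tcp [0.5237 0.1621 0.1957] F [ 0.2  0.5 -0.5] gap 0.0834 yaw 1.6365 t 17.0
```

```bash
python3 -m creep '[[[0,0,0,-0.2,0.1,-0.1,1],[0,0,0,-0.4,0.2,-0.2,1],[0,0,0,-0.6,0.3,-0.3,1],[0,0,0,-0.8,0.4,-0.3,1],[0,0,0,-1,0.5,-0.3,1]]]';python3 -m creep '[[[0,0,0,-0.2,0.1,0,1],[0,0,0,-0.4,0.15,0,1],[0,0,0,-0.66,0.15,0,1],[0,0,0,-0.66,0.15,0,1],[0,0,0,-0.66,0.15,0,1]]]';python3 - <<'E'
from h import *
w=snap("wrist","w6");cv2.imwrite("pics/w6.png",w["img"][:,:,::-1]);import pickle;pickle.dump(w,open("w6.pkl","wb"));plan((.652,-.08,.25),1.635)
E
```

```text
t: 17.62
tcp_pos: [0.6064, 0.0165, 0.2373]
ee_rot: [3.141, 0.0, 1.635]
ft_force: [0.9, 0.2, -0.5]
finger_gap: 0.0919
gripper_force: 0.0
t: 18.25
tcp_pos: [0.6346, -0.0793, 0.2369]
ee_rot: [-3.141, -0.001, 1.635]
ft_force: [-1.3, 0.5, -0.4]
finger_gap: 0.0921
gripper_force: 0.0
turn [-0.0001 -0.0002  0.0004] shift [-0.0146  0.1153 -0.0865] tcp [ 0.6346 -0.0789  0.237 ] F [-0.1  0.2  0.3] gap 0.0919 yaw 1.6361 t 18.3
```

View pics/w6.png

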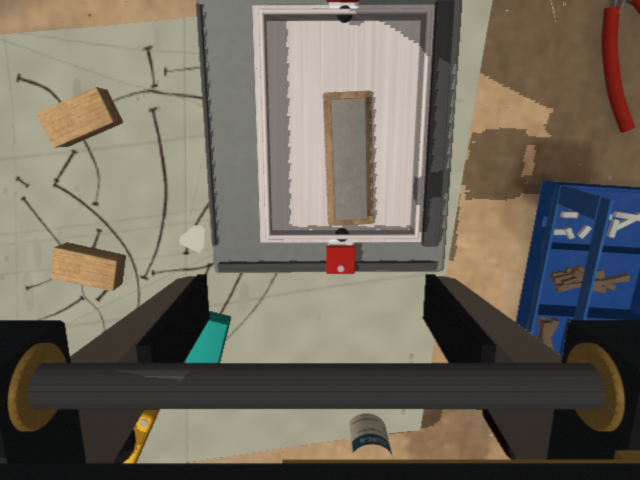

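The stone's corners are (323,93), (372,92), (376,222) and (328,225). The bowl rim runs from (253,6) to (429,240). Block A is centred at about (80,117) and block B at (89,265).

```bash
python3 - <<'E'
from h import *
import pickle;w=pickle.load(open("w6.pkl","rb"))
def q(n,cs,z):
    W=np.array([at(w,*c,z) for c in cs]);print(n,W.mean(0).round(4),[round(np.linalg.norm(W[i]-W[(i+1)%4]),4) for i in range(4)],[round(float(np.arctan2(*(W[(i+1)%4]-W[i])[[1,0]])),3) for i in range(4)])
q("stone",[(323,93),(372,92),(376,222),(328,225)],.044)
q("rim",[(253,6),(435,5),(429,240),(261,242)],.058)
q("A",[(38,115),(99,87),(117,113),(56,142)],.022)
q("B",[(57,243),(126,254),(121,284),(52,274)],.022)
print("keepR",at(w,341,258,.042),"tealtop",at(w,228,318,.022),at(w,188,362,.022))
print("bottle base",at(w,365,400,.09))
plan((.652,-.08,.25),1.635)
E
```

```text
stone [ 0.6603 -0.0306  0.044 ] [np.float64(0.0398), np.float64(0.1077), np.float64(0.0419), np.float64(0.1095)] [0.084, -1.442, -3.013, 1.679]
rim [ 0.653 -0.007  0.058] [np.float64(0.1357), np.float64(0.1805), np.float64(0.1423), np.float64(0.1815)] [0.07, -1.467, -3.064, 1.638]
A [ 0.422  -0.0078  0.022 ] [np.float64(0.0606), np.float64(0.0251), np.float64(0.0618), np.float64(0.026)] [0.456, -0.958, -2.667, 2.13]
B [ 0.4237 -0.1439  0.022 ] [np.float64(0.0643), np.float64(0.0309), np.float64(0.0655), np.float64(0.0318)] [-0.102, -1.767, 3.052, 1.343]
keepR [ 0.65981222 -0.11692091  0.042     ] tealtop [ 0.55594535 -0.19069628  0.022     ] [ 0.51657864 -0.24102942  0.022     ]
bottle base [ 0.68611912 -0.22662286  0.09      ]
turn [-0.0001 -0.0002  0.0004] shift [-0.0146  0.1153 -0.0865] tcp [ 0.6346 -0.0789  0.237 ] F [-0.1  0.2  0.3] gap 0.0919 yaw 1.6361 t 18.3
```

```bash
python3 -m creep '[[[0,0,-0.014,0.15,0.1,0.1,0.3],[0,0,-0.014,0.31,0.19,0.3,0.13],[0,0,-0.014,0.31,0.19,0.6,0.13],[0,0,-0.014,0.31,0.19,0.9,0.13],[0,0,-0.014,0.31,0.19,0.9,0.13]]]' 20; python3 -m creep '[[[0,0,0,0,0,0.0,0.13],[0,0,0,0,0,0.1,0.13],[0,0,0,0,0,0.2,0.13],[0,0,0,0,0,0.3,0.13],[0,0,0,0,0,0.3,0.13]]]';python3 -c "
from h import *
plan((.6603,-.0306,.037),1.68)"
```

```text
t: 18.92
tcp_pos: [0.6567, -0.0295, 0.0977]
ee_rot: [-3.133, -0.003, 1.681]
ft_force: [-0.8, -0.1, 0.8]
finger_gap: 0.0519
gripper_force: 0.0
t: 19.55
tcp_pos: [0.6586, -0.0313, 0.0547]
ee_rot: [-3.138, -0.001, 1.679]
ft_force: [-1.3, 0.5, 0.4]
finger_gap: 0.052
gripper_force: 0.0
turn [-0.0012 -0.0004 -0.0002] shift [0.0035 0.0125 0.1182] tcp [ 0.6586 -0.0313  0.0547] F [-1.3  0.5  0.4] gap 0.052 yaw 1.6793 t 19.55
```

```bash
python3 -m creep '[[[0,0,0,0,0.01,0.05,0.13],[0,0,0,0,0.01,0.1,0.13],[0,0,0,0,0.01,0.115,0],[0,0,0,0,0.01,0.115,-0.5],[0,0,0,0,0.01,0.115,-1]]]' 25; python3 -m creep '[[[0,0,0,0,0,0,-1],[0,0,0,0,0,0,-1],[0,0,0,0,0,-0.1,-1],[0,0,0,0,0,-0.3,-1],[0,0,0,0,0,-0.6,-1]]]';python3 -c "
from h import *
plan((.35,.08,.13),1.68)"
```

```text
t: 20.18
tcp_pos: [0.6626, -0.0316, 0.0408]
ee_rot: [3.139, 0.001, 1.679]
ft_force: [-0.6, 0.5, -1.2]
finger_gap: 0.0335
gripper_force: 25.1
t: 20.8
tcp_pos: [0.6598, -0.0312, 0.1293]
ee_rot: [-3.137, -0.001, 1.679]
ft_force: [0.6, -0.4, -1.3]
finger_gap: 0.0336
gripper_force: 25.1
turn [-0.0014 -0.0005 -0.0002] shift [ 0.9605 -1.9731  0.0058] tcp [ 0.6598 -0.0312  0.1293] F [ 0.6 -0.4 -1.3] gap 0.0336 yaw 1.6793 t 20.8
```

```bash
python3 -m creep '[[[0,0,0,0.1,-0.2,0,-1],[0,0,0,0.2,-0.4,0,-1],[0,0,0,0.3,-0.6,0,-1],[0,0,0,0.4,-0.8,0,-1],[0,0,0,0.5,-1,0,-1]]]' 40;python3 -m creep '[[[0,0,0,0.1,-0.2,0,-1],[0,0,0,0.2,-0.4,0,-1],[0,0,0,0.3,-0.6,0,-1],[0,0,0,0.4,-0.8,0,-1],[0,0,0,0.46,-0.97,0,-1]]]';python3 -m creep '[[[0,0,0,0,0,0.15,-1],[0,0,0,0,0,0.4,-1],[0,0,0,0,0,0.6,-1],[0,0,0,0,0,0.75,-1],[0,0,0,0,0,0.75,-1]]]';python3 -c "
from h import *
plan((.35,.08,.008),1.68)"
```

```text
t: 21.42
tcp_pos: [0.503, 0.0272, 0.1302]
ee_rot: [-3.141, -0.0, 1.679]
ft_force: [-0.6, -0.5, -0.5]
finger_gap: 0.0332
gripper_force: 40.2
t: 22.05
tcp_pos: [0.3507, 0.0801, 0.13]
ee_rot: [-3.141, -0.0, 1.68]
ft_force: [-0.6, -0.5, -1.9]
finger_gap: 0.0331
gripper_force: 40.2
t: 22.68
tcp_pos: [0.3503, 0.0798, 0.0163]
ee_rot: [-3.137, -0.001, 1.679]
ft_force: [-1.1, 0.5, -0.9]
finger_gap: 0.0331
gripper_force: 40.2
turn [-0.0014 -0.0003 -0.0002] shift [ 0.0013 -0.0018  0.0556] tcp [0.3503 0.0798 0.0163] F [-1.1  0.5 -0.9] gap 0.0331 yaw 1.6794 t 22.675
```

```bash
python3 -m creep '[[[0,0,0,0,0,0.03,-1],[0,0,0,0,0,0.05,-1],[0,0,0,0,0,0.055,-1],[0,0,0,0,0,0.055,-1],[0,0,0,0,0,0.055,-1]]]';python3 -m creep '[[[0,0,0,0,0,0,-0.2],[0,0,0,0,0,0,0],[0,0,0,0,0,0,0.1],[0,0,0,0,0,0,0.1],[0,0,0,0,0,-0.2,0.1]]]' 20;python3 -m creep '[[[0,0,0,-0.1,0,-0.3,0.5],[0,0,0,-0.3,0.1,-0.7,1],[0,0,0,-0.5,0.2,-1,1],[0,0,0,-0.7,0.3,-1,1],[0,0,0,-0.8,0.4,-1,1]]]';python3 - <<'E'
from h import *
w=snap("wrist","w7");import pickle;pickle.dump(w,open("w7.pkl","wb"));plan((.422,-.008,.15),2.03)
E
```

```text
t: 23.3
tcp_pos: [0.3524, 0.0797, 0.0093]
ee_rot: [3.141, 0.0, 1.679]
ft_force: [-0.9, 0.4, -1.2]
finger_gap: 0.033
gripper_force: 40.2
t: 23.92
tcp_pos: [0.35, 0.0799, 0.0378]
ee_rot: [-3.136, -0.001, 1.679]
ft_force: [-0.6, 0.6, 0.9]
finger_gap: 0.0503
gripper_force: 0.0
t: 24.55
tcp_pos: [0.426, -0.0347, 0.19]
ee_rot: [3.14, 0.001, 1.678]
ft_force: [0.4, 0.4, 0.8]
finger_gap: 0.0919
gripper_force: 0.0
turn [ 0.0006  0.0007 -0.1123] shift [ 0.1872 -0.0149  0.2641] tcp [ 0.4271 -0.0356  0.1897] F [-1.1 -1.6  1. ] gap 0.0917 yaw 1.6773 t 24.6
```

View pics/w7.png

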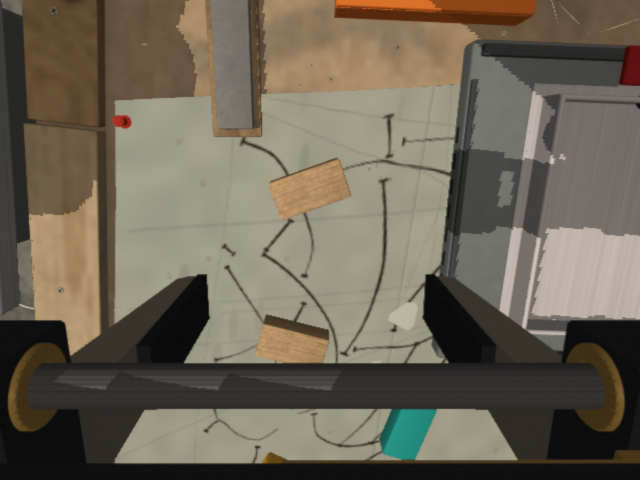

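The stone lies flat at (237,70). Block A's top corners are (270,184), (338,158), (350,187) and (287,218), and B is at (293,340).

```bash
python3 - <<'E'
from h import *
import pickle;w=pickle.load(open("w7.pkl","rb"))
W=np.array([at(w,*c,.022) for c in [(270,183),(338,158),(350,187),(285,216)]]);print(W.mean(0).round(4),[round(np.linalg.norm(W[i]-W[(i+1)%4]),4) for i in range(4)],[round(float(np.arctan2(*(W[(i+1)%4]-W[i])[[1,0]])),3) for i in range(4)])
plan((.422,-.008,.12),.456)
E
```

```text
[ 0.4194 -0.0074  0.022 ] [np.float64(0.0572), np.float64(0.0247), np.float64(0.0571), np.float64(0.029)] [0.455, -1.055, -2.612, 2.084]
turn [9.000e-04 1.000e-04 3.887e-01] shift [ 0.1876 -0.0153  0.4641] tcp [ 0.4271 -0.0356  0.1897] F [-1.1 -1.6  1. ] gap 0.0917 yaw 1.6773 t 24.6
```

```bash
python3 -m creep '[[[0,0,0.055,0.1,-0.01,0.1,1],[0,0,0.11,0.19,-0.015,0.2,1],[0,0,0.165,0.19,-0.015,0.3,1],[0,0,0.22,0.19,-0.015,0.46,1],[0,0,0.275,0.19,-0.015,0.46,0.6]]]' 25;python3 -m creep '[[[0,0,0.055,0,0,0,0.4],[0,0,0.11,0,0,0,0.4],[0,0,0.114,0,0,0.2,0.4],[0,0,0.114,0,0,0.4,0.4],[0,0,0.114,0,0,0.4,0.4]]]';python3 - <<'E'
from h import *
plan((.4205,-.0077,.005),.456)
E
```

```text
t: 25.22
tcp_pos: [0.4174, -0.004, 0.1179]
ee_rot: [-3.137, 0.002, 0.81]
ft_force: [-0.6, -0.7, 0.5]
finger_gap: 0.084
gripper_force: 0.0
t: 25.85
tcp_pos: [0.417, -0.004, 0.0581]
ee_rot: [-3.137, 0.004, 0.458]
ft_force: [0.6, 0.5, -0.1]
finger_gap: 0.0646
gripper_force: 0.0
turn [-0.0013  0.0014  0.0005] shift [0.0116 0.0338 0.3539] tcp [ 0.417  -0.004   0.0581] F [ 0.6  0.5 -0.1] gap 0.0646 yaw 0.4576 t 25.85
```

```bash
python3 -m creep '[[[0,0,0,0.01,0.025,0.1,0.4],[0,0,0,0.01,0.025,0.25,0.4],[0,0,0,0.01,0.025,0.35,0.4],[0,0,0,0.01,0.025,0.35,0],[0,0,0,0.01,0.025,0.35,-1]]]' 25;python3 -m creep '[[[0,0,0,0,0,0,-1],[0,0,0,0,0,0,-1],[0,0,0,0,0,0,-1],[0,0,0,0,0,-0.2,-1],[0,0,0,0,0,-0.6,-1]]]';python3 - <<'E'
from h import *
c,a=np.array([.653,-.007]),.068
for d in(.036,-.036): print("slot",d,c+d*np.array([-np.sin(a),np.cos(a)]))
plan((c[0]-.036*np.sin(a),c[1]+.036*np.cos(a),.13),a)
E
```

```text
t: 26.48
tcp_pos: [0.4233, -0.0079, 0.0085]
ee_rot: [3.141, -0.001, 0.457]
ft_force: [0.2, 1.1, -0.7]
finger_gap: 0.0463
gripper_force: 0.0
t: 27.1
tcp_pos: [0.42, -0.007, 0.0963]
ee_rot: [-3.137, 0.005, 0.457]
ft_force: [0.5, -0.5, -0.6]
finger_gap: 0.0318
gripper_force: 25.0
slot 0.036 [0.65055389 0.0289168 ]
slot -0.036 [ 0.65544611 -0.0429168 ]
turn [-0.0012  0.0018  0.1239] shift [ 1.4838  0.4626 -0.2337] tcp [ 0.42   -0.007   0.0963] F [ 0.5 -0.5 -0.6] gap 0.0318 yaw 0.4572 t 27.1
```

```bash
python3 -m creep '[[[0,0,0.03,0.15,0.05,-0.2,-1],[0,0,0.06,0.35,0.1,-0.24,-1],[0,0,0.09,0.55,0.15,-0.24,-1],[0,0,0.124,0.7,0.2,-0.24,-1],[0,0,0.124,0.75,0.23,-0.24,-1]]]' 45;python3 -c "
from h import *
plan((.6506,.0289,.13),.068)"
```

```text
t: 27.72
tcp_pos: [0.5392, 0.0112, 0.1332]
ee_rot: [-3.141, 0.001, 0.07]
ft_force: [0.4, 0.6, -0.9]
finger_gap: 0.0318
gripper_force: 45.0
turn [-0.0001  0.0002  0.0005] shift [ 0.7489 -0.0664  0.0206] tcp [0.5392 0.0112 0.1332] F [ 0.4  0.6 -0.9] gap 0.0318 yaw 0.0695 t 27.725
```

```bash
python3 -m creep '[[[0,0,0,0.2,0,0,-1],[0,0,0,0.5,-0.05,0,-1],[0,0,0,0.74,-0.066,0,-1],[0,0,0,0.74,-0.066,0.2,-1],[0,0,0,0.74,-0.066,0.4,-1]]]';python3 -c "
from h import *
plan((.6506,.0289,.041),.068)"
```

```text
t: 28.35
tcp_pos: [0.6487, 0.0282, 0.0727]
ee_rot: [3.142, 0.0, 0.07]
ft_force: [-0.0, 0.5, -0.6]
finger_gap: 0.0317
gripper_force: 45.0
turn [0.     0.0001 0.0007] shift [ 0.013  -0.0041  0.2116] tcp [0.6487 0.0282 0.0727] F [-0.   0.5 -0.6] gap 0.0317 yaw 0.0702 t 28.35
```

```bash
python3 -m creep '[[[0,0,0,0.01,0,0.1,-1],[0,0,0,0.01,0,0.17,-1],[0,0,0,0.01,0,0.2,-1],[0,0,0,0.01,0,0.205,-1],[0,0,0,0.01,0,0.205,-1]]]';python3 -m creep '[[[0,0,0,0,0,0,-0.25],[0,0,0,0,0,0,-0.15],[0,0,0,0,0,0,-0.15],[0,0,0,0,0,0,-0.15],[0,0,0,0,0,-0.2,-0.15]]]' 25;python3 -m creep '[[[0,0,0,0,0,-0.3,-0.15],[0,0,0,-0.15,0,-0.6,0.3],[0,0,0,-0.4,0.1,-0.9,1],[0,0,0,-0.7,0.3,-1,1],[0,0,0,-1,0.5,-1,1]]]';python3 -c "
from h import *
plan((.3537,-.137,.20),-.102)"
```

```text
t: 28.98
tcp_pos: [0.651, 0.0284, 0.0438]
ee_rot: [3.141, -0.001, 0.068]
ft_force: [-1.0, 0.1, -1.2]
finger_gap: 0.0314
gripper_force: 45.0
t: 29.6
tcp_pos: [0.6479, 0.0288, 0.0702]
ee_rot: [-3.14, 0.006, 0.068]
ft_force: [-0.2, 0.4, 0.6]
finger_gap: 0.0388
gripper_force: 0.0
t: 30.22
tcp_pos: [0.5056, -0.0576, 0.2251]
ee_rot: [3.14, -0.004, 0.069]
ft_force: [-0.1, -1.3, -0.4]
finger_gap: 0.0767
gripper_force: 0.0
turn [ 0.0006 -0.0013  0.0543] shift [-1.0474  0.4585  0.1638] tcp [ 0.5056 -0.0576  0.2251] F [-0.1 -1.3 -0.4] gap 0.0767 yaw 0.0687 t 30.225
```

```bash
python3 -m creep '[[[0,0,0.054,-0.25,0.1,0,1],[0,0,0.054,-0.5,0.2,0,1],[0,0,0.054,-0.75,0.35,0,1],[0,0,0.054,-1,0.46,0,1],[0,0,0.054,-1,0.46,0,1]]]';cat > blk.py <<'E'
from h import *
w=snap("wrist","wb")
hsv=cv2.cvtColor(w["img"],cv2.COLOR_RGB2HSV)
m=((hsv[...,0]>9)&(hsv[...,0]<22)&(hsv[...,1]>75)&(hsv[...,2]>120)).astype(np.uint8)
m=cv2.morphologyEx(m,cv2.MORPH_OPEN,np.ones((5,5)))
for c in cv2.findContours(m,0,2)[0]:
    A=cv2.contourArea(c)
    if A>1500:
        b=cv2.boxPoints(cv2.minAreaRect(c));W=np.array([at(w,*p,.022) for p in b])
        print(A,b.mean(0).round(),W.mean(0).round(4),[round(np.linalg.norm(W[i]-W[(i+1)%4]),3) for i in range(2)],[round(float(np.arctan2(*(W[(i+1)%4]-W[i])[[1,0]])),3) for i in range(2)])
print("expected px B",pix(w,(.4237,-.144,.022)))
plan((.4237,-.144,.06),-.102)
E
python3 blk.py
```

```text
t: 30.85
tcp_pos: [0.3596, -0.1364, 0.223]
ee_rot: [3.141, -0.001, -0.105]
ft_force: [0.3, 0.8, 0.1]
finger_gap: 0.092
gripper_force: 0.0
7902.0 [322. 340.] [ 0.2371 -0.1291  0.022 ] [np.float64(0.232), np.float64(0.047)] [-1.677, 3.108]
3355.5 [573. 326.] [ 0.226  -0.3666  0.022 ] [np.float64(0.127), np.float64(0.053)] [-1.567, -2.977]
2559.5 [325. 144.] [ 0.4177 -0.1497  0.022 ] [np.float64(0.06), np.float64(0.031)] [-0.171, -1.732]
10414.5 [ 28. 149.] [0.4373 0.1024 0.022 ] [np.float64(0.083), np.float64(0.14)] [-1.361, -3.007]
8049.5 [612. 138.] [ 0.3884 -0.3941  0.022 ] [np.float64(0.043), np.float64(0.234)] [-1.676, -3.068]
expected px B [317.17512204 138.32371148]
turn [ 0.0001 -0.0004 -0.0007] shift [0.4225 0.0093 1.088 ] tcp [ 0.3606 -0.1359  0.2231] F [0.2 0.3 0.1] gap 0.0914 yaw -0.1042 t 30.9
```

```bash
python3 -m creep '[[[0,0,0.02,0.2,0.02,0.1,0.7],[0,0,0.02,0.394,0.046,0.3,0.4],[0,0,0.02,0.394,0.046,0.6,0.4],[0,0,0.02,0.394,0.046,0.9,0.4],[0,0,0.02,0.394,0.046,1,0.4]]]' 25;python3 -m creep '[[[0,0,0,0,0,0.1,0.4],[0,0,0,0,0,0.3,0.4],[0,0,0,0,0,0.43,0.4],[0,0,0,0,0,0.44,0],[0,0,0,0,0,0.44,-1]]]' 25;python3 -m creep '[[[0,0,0,0,0,0,-1],[0,0,0,0,0,0,-1],[0,0,0,0,0,0,-1],[0,0,0,0,0,-0.3,-1],[0,0,0,0,0,-0.8,-1]]]' 45;python3 -c "
from h import *
plan((.6554,-.0429,.13),.068)"
```

```text
t: 31.52
tcp_pos: [0.4178, -0.1464, 0.0701]
ee_rot: [-3.139, 0.005, -0.163]
ft_force: [0.6, -0.3, 1.0]
finger_gap: 0.0647
gripper_force: 0.0
t: 32.15
tcp_pos: [0.4201, -0.1491, 0.0081]
ee_rot: [3.141, -0.002, -0.165]
ft_force: [0.6, -0.8, -0.3]
finger_gap: 0.0462
gripper_force: 0.0
t: 32.78
tcp_pos: [0.4173, -0.1473, 0.1141]
ee_rot: [-3.139, 0.004, -0.165]
ft_force: [1.4, -1.3, 0.3]
finger_gap: 0.0314
gripper_force: 45.0
turn [-0.0008  0.0012 -0.0741] shift [ 1.4513 -0.9474 -0.1104] tcp [ 0.4173 -0.1473  0.1141] F [ 1.4 -1.3  0.3] gap 0.0314 yaw -0.1649 t 32.775
```

```bash
python3 -m creep '[[[0,0,-0.02,0.1,-0.05,-0.1,-1],[0,0,-0.04,0.25,-0.15,-0.12,-1],[0,0,-0.074,0.45,-0.25,-0.12,-1],[0,0,-0.074,0.6,-0.4,-0.12,-1],[0,0,-0.074,0.75,-0.5,-0.12,-1]]]';python3 -c "
from h import *
plan((.6554,-.0429,.13),.068)"
```

```text
t: 33.4
tcp_pos: [0.5427, -0.0919, 0.1321]
ee_rot: [-3.141, 0.001, 0.068]
ft_force: [0.5, 0.3, -0.7]
finger_gap: 0.0316
gripper_force: 45.0
turn [-0.0001  0.0002  0.0001] shift [ 0.7716 -0.2746  0.0134] tcp [ 0.5427 -0.0919  0.1321] F [ 0.5  0.3 -0.7] gap 0.0316 yaw 0.0683 t 33.4
```

```bash
python3 -m creep '[[[0,0,0,0.2,-0.08,0,-1],[0,0,0,0.5,-0.2,0,-1],[0,0,0,0.77,-0.275,0,-1],[0,0,0,0.77,-0.275,0.2,-1],[0,0,0,0.77,-0.275,0.4,-1]]]';python3 -c "
from h import *
plan((.6554,-.0429,.041),.068)"
```

```text
t: 34.02
tcp_pos: [0.655, -0.0435, 0.0714]
ee_rot: [3.142, -0.0, 0.068]
ft_force: [0.1, 0.5, -1.6]
finger_gap: 0.0316
gripper_force: 45.0
turn [ 0.     -0.0001  0.0001] shift [ 0.003  -0.0037  0.2029] tcp [ 0.655  -0.0435  0.0714] F [ 0.1  0.5 -1.6] gap 0.0316 yaw 0.0685 t 34.025
```

Place block B, retreat, and look at the bowl with the hood in view.

```bash
python3 -m creep '[[[0,0,0,0,0,0.1,-1],[0,0,0,0,0,0.17,-1],[0,0,0,0,0,0.2,-1],[0,0,0,0,0,0.205,-1],[0,0,0,0,0,0.205,-1]]]';python3 -m creep '[[[0,0,0,0,0,0,-0.25],[0,0,0,0,0,0,-0.15],[0,0,0,0,0,0,-0.15],[0,0,0,0,0,0,-0.15],[0,0,0,0,0,-0.2,-0.15]]]' 25;python3 -m creep '[[[0,0,-0.05,0,0,-0.3,-0.15],[0,0,-0.1,-0.15,0,-0.6,0.3],[0,0,-0.15,-0.25,-0.1,-0.9,1],[0,0,-0.2,-0.4,-0.2,-1,1],[0,0,-0.25,-0.5,-0.3,-1,1]]]';python3 - <<'E'
from h import *
snap("wrist","w8");s=snap("scene")
plan((.4876,.2203,.2),1.635)
a=cv2.imread("pics/w8.png");o=np.zeros((600,800,3),np.uint8);o[:360,:480]=cv2.resize(a,(480,360));o[360:600,:320]=cv2.resize(s["img"][...,::-1],(320,240));o[:440,480:800]=cv2.resize(s["img"][200:420,260:420,::-1],None,fx=2,fy=2)
cv2.imwrite("pics/m8.png",o)
E
```

```text
t: 34.65
tcp_pos: [0.6552, -0.0441, 0.0425]
ee_rot: [3.141, -0.001, 0.068]
ft_force: [-0.2, 0.0, -0.9]
finger_gap: 0.0313
gripper_force: 45.0
t: 35.28
tcp_pos: [0.6522, -0.0433, 0.0689]
ee_rot: [-3.14, 0.006, 0.068]
ft_force: [1.2, 0.7, -0.3]
finger_gap: 0.0393
gripper_force: 0.0
t: 35.9
tcp_pos: [0.5771, -0.0039, 0.224]
ee_rot: [3.138, -0.002, 0.858]
ft_force: [0.4, -0.1, -0.4]
finger_gap: 0.0771
gripper_force: 0.0
turn [ 2.000e-04 -1.000e-04 -2.484e-01] shift [ 0.7365 -1.4216  0.1481] tcp [ 0.576  -0.003   0.2222] F [-0.2 -0.3 -0.3] gap 0.0852 yaw 0.8548 t 36.0
```

View pics/m8.png

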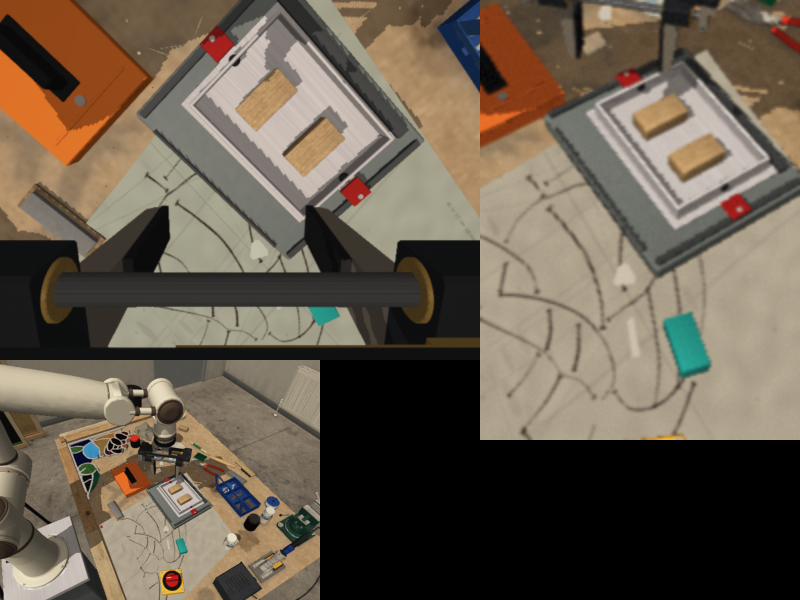

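Both blocks lie flat in the bowl at (268,97) and (314,145), and both tabs are under the lips. The hood is at lower left of the cleaner and the stone is flat at (60,215). I'll fetch the hood.

```bash
python3 -m creep '[[[0,0,-0.05,0.1,-0.15,0,1],[0,0,-0.1,0.25,-0.4,0,1],[0,0,-0.15,0.4,-0.7,0,1],[0,0,-0.2,0.55,-1,0,1],[0,0,-0.248,0.6,-1,0,1]]]';python3 -c "
from h import *
plan((.4876,.2203,.12),1.635)"
```

```text
t: 36.62
tcp_pos: [0.5221, 0.1647, 0.2213]
ee_rot: [-3.141, -0.0, 1.637]
ft_force: [-0.1, -0.7, 0.3]
finger_gap: 0.0914
gripper_force: 0.0
turn [-0.0002 -0.0001  0.0008] shift [ 0.3849 -0.2043  0.6757] tcp [0.5221 0.1647 0.2213] F [-0.1 -0.7  0.3] gap 0.0914 yaw 1.6374 t 36.625
```

```bash
python3 -m creep '[[[0,0,0,0.2,-0.1,0,1],[0,0,0,0.385,-0.2,0.1,1],[0,0,0,0.385,-0.2,0.4,1],[0,0,0,0.385,-0.2,0.7,1],[0,0,0,0.385,-0.2,0.9,0.6]]]' 30;python3 -m creep '[[[0,0,0,0,0,0.1,0.2],[0,0,0,0,0,0.2,0],[0,0,0,0,0,0.285,-0.3],[0,0,0,0,0,0.285,-1],[0,0,0,0,0,0.285,-1]]]';python3 -m creep '[[[0,0,0,0,0,0,-1],[0,0,0,0,0,0,-1],[0,0,0,0,0,0,-1],[0,0,0,0,0,0,-1],[0,0,0,0,0,0,-1]]]' 50;python3 -c "
from h import *
plan((.6525,-.0083,.15),1.635)"
```

```text
t: 37.25
tcp_pos: [0.4888, 0.2177, 0.0839]
ee_rot: [-3.139, 0.001, 1.629]
ft_force: [0.3, 0.8, -1.0]
finger_gap: 0.0839
gripper_force: 0.0
t: 37.88
tcp_pos: [0.4901, 0.2183, 0.0446]
ee_rot: [3.14, -0.0, 1.632]
ft_force: [0.7, 0.4, 0.4]
finger_gap: 0.0337
gripper_force: 0.0
t: 38.5
tcp_pos: [0.4893, 0.2183, 0.0443]
ee_rot: [-3.141, -0.0, 1.632]
ft_force: [-3.2, 0.1, 5.8]
finger_gap: 0.0134
gripper_force: 50.0
turn [-0.0001 -0.     -0.0008] shift [-1.5747  0.9928 -0.705 ] tcp [0.4893 0.2183 0.0443] F [-3.2  0.1  5.8] gap 0.0134 yaw 1.6325 t 38.5
```

```bash
python3 -m creep '[[[0,0,0,0,0,-0.2,-1],[0,0,0,0,0,-0.45,-1],[0,0,0,0,0,-0.7,-1],[0,0,0,-0.2,0.12,-0.75,-1],[0,0,0,-0.4,0.25,-0.75,-1]]]';python3 -m creep '[[[0,0,0,-0.2,0.12,0,-1],[0,0,0,-0.4,0.25,0,-1],[0,0,0,-0.65,0.4,0,-1],[0,0,0,-0.85,0.55,0,-1],[0,0,0,-0.98,0.65,0,-1]]]';python3 -m creep '[[[0,0,-0.001,-0.1,0.05,0,-1],[0,0,-0.001,-0.2,0.09,0,-1],[0,0,-0.001,-0.2,0.09,0.1,-1],[0,0,-0.001,-0.2,0.09,0.2,-1],[0,0,-0.001,-0.2,0.09,0.2,-1]]]';python3 -c "
from h import *
plan((.652,-.0095,.115),1.635)"
```

```text
t: 39.12
tcp_pos: [0.5314, 0.1602, 0.1569]
ee_rot: [3.14, 0.0, 1.633]
ft_force: [0.5, -0.4, -2.9]
finger_gap: 0.0136
gripper_force: 50.0
t: 39.75
tcp_pos: [0.6374, 0.0182, 0.1551]
ee_rot: [-3.141, 0.0, 1.631]
ft_force: [-0.3, -0.1, -3.5]
finger_gap: 0.0136
gripper_force: 50.0
t: 40.38
tcp_pos: [0.65, -0.0081, 0.1234]
ee_rot: [-3.136, -0.002, 1.636]
ft_force: [0.3, 0.0, -3.4]
finger_gap: 0.0136
gripper_force: 50.0
turn [-0.0017 -0.0005  0.0004] shift [-0.0101  0.0129  0.0558] tcp [ 0.65   -0.0081  0.1234] F [ 0.3  0.  -3.4] gap 0.0136 yaw 1.6362 t 40.375
```

```bash
python3 -m creep '[[[0,0,0,-0.01,0.005,0.05,-1],[0,0,0,-0.01,0.005,0.09,-1],[0,0,0,-0.01,0.005,0.13,-1],[0,0,0,-0.01,0.005,0.15,-1],[0,0,0,-0.01,0.005,0.15,-1]]]';python3 -c "
from h import *
plan((.652,-.0095,.0783),1.635)"
```

```text
t: 41.0
tcp_pos: [0.6529, -0.0107, 0.1036]
ee_rot: [-3.141, -0.0, 1.635]
ft_force: [-0.4, -0.4, -3.0]
finger_gap: 0.0139
gripper_force: 50.0
turn [-0.0002 -0.0001  0.0001] shift [ 0.0082 -0.0052  0.1684] tcp [ 0.6529 -0.0107  0.1036] F [-0.4 -0.4 -3. ] gap 0.0139 yaw 1.6354 t 41.0
```

```bash
python3 -m creep '[[[0,0,0,0.005,-0.004,0.02,-1],[0,0,0,0.005,-0.004,0.04,-1],[0,0,0,0.005,-0.004,0.06,-1],[0,0,0,0.005,-0.004,0.06,-1],[0,0,0,0.005,-0.004,0.06,-1]]]'
```

```text
t: 41.62
tcp_pos: [0.6528, -0.0102, 0.0955]
ee_rot: [3.141, 0.0, 1.635]
ft_force: [-0.8, 0.2, 2.1]
finger_gap: 0.0138
gripper_force: 50.0
```

```bash
python3 -m creep '[[[0,0,0,0,0,0.03,-1],[0,0,0,0,0,0.06,-1],[0,0,0,0,0,0.09,-1],[0,0,0,0,0,0.115,-1],[0,0,0,0,0,0.115,-1]]]' 55;python3 -m creep '[[[0,0,0,0,0,0.01,-1],[0,0,0,0,0,0.02,-1],[0,0,0,0,0,0.03,-1],[0,0,0,0,0,0.03,-1],[0,0,0,0,0,0.03,-1]]]'
```

```text
t: 42.25
tcp_pos: [0.6531, -0.0098, 0.0783]
ee_rot: [3.14, 0.0, 1.635]
ft_force: [1.1, 1.2, 6.4]
finger_gap: 0.0137
gripper_force: 55.0
t: 42.88
tcp_pos: [0.6531, -0.0098, 0.0783]
ee_rot: [3.141, 0.001, 1.636]
ft_force: [-11.3, 2.9, 28.9]
finger_gap: 0.0135
gripper_force: 55.0
```

Seated at the expected height, with a firm stop at 29 N. Next I'll relieve it, push the bowl home once more, then release and lift away.

```bash
python3 -m creep '[[[0,0,0,0,0.01,-0.03,-1],[0,0,0,0,0.02,-0.03,-1],[0,0,0,0,0.03,-0.03,-1],[0,0,0,0,0.04,-0.03,-1],[0,0,0,0,0.04,-0.03,-1]]]';python3 -m creep '[[[0,0,0,0,-0.015,0,-1],[0,0,0,0,-0.03,0,-0.3],[0,0,0,0,-0.03,0,0],[0,0,0,0,-0.03,0,0],[0,0,0,0,-0.03,0,0]]]';python3 -m creep '[[[0,0,0,0,0,-0.15,0],[0,0,0,-0.1,0,-0.4,0.3],[0,0,0,-0.3,0,-0.7,1],[0,0,0,-0.45,0,-1,1],[0,0,0,-0.45,0,-1,1]]]';python3 - <<'E'
from h import *
snap("wrist","w9");s=snap("scene")
a=cv2.imread("pics/w9.png");o=np.zeros((600,800,3),np.uint8);o[:270,:480]=a[:360:,:][:, :][::1][:270,80:560];o[270:600,:600]=cv2.resize(s["img"][225:335,285:435,::-1],(600,440))[110:]
o[:240,480:800]=cv2.resize(s["img"][...,::-1],(320,240))
cv2.imwrite("pics/m9.png",o)
plan((.4285,-.3285,.2),2.75)
E
```

```text
t: 43.5
tcp_pos: [0.6538, -0.01, 0.0783]
ee_rot: [-3.13, -0.0, 1.636]
ft_force: [-22.8, -1.5, 21.6]
finger_gap: 0.0137
gripper_force: 55.2
t: 44.12
tcp_pos: [0.6538, -0.0099, 0.0772]
ee_rot: [-3.141, -0.0, 1.635]
ft_force: [0.1, 0.5, 0.7]
finger_gap: 0.0458
gripper_force: 0.0
t: 44.75
tcp_pos: [0.6609, -0.0797, 0.233]
ee_rot: [3.133, 0.004, 1.633]
ft_force: [0.8, 0.4, -0.0]
finger_gap: 0.084
gripper_force: 0.0
turn [ 1.000e-04 -0.000e+00 -3.549e-01] shift [-1.5731 -1.6363  0.1821] tcp [ 0.6583 -0.0773  0.2274] F [-0.2 -0.  -0.1] gap 0.0911 yaw 1.6351 t 44.85
```

View pics/m9.png

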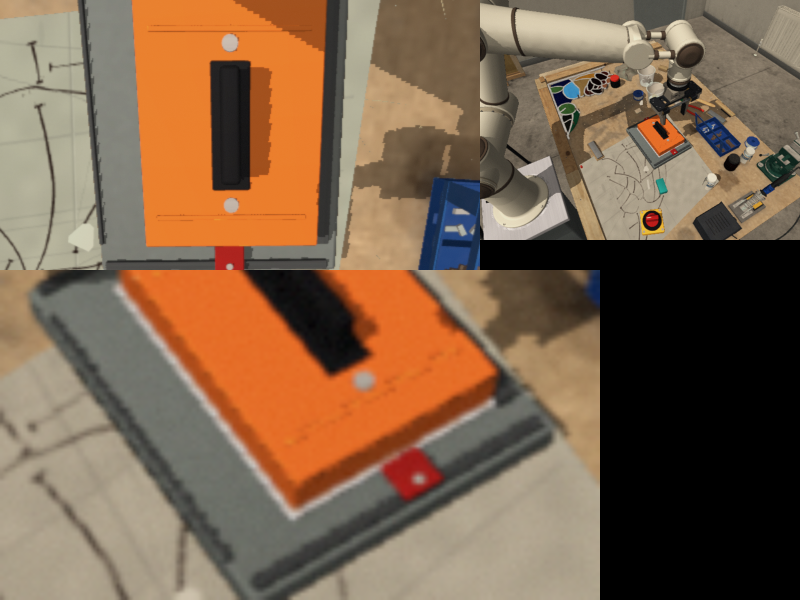

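The hood is fully seated and home: an even skirt gap, and the right lip at (412,472) covers the tab. Now I'll switch on.

```bash
python3 -m creep '[[[0,0,-0.05,-0.15,-0.15,0,1],[0,0,-0.1,-0.35,-0.35,0,1],[0,0,-0.15,-0.55,-0.55,0,1],[0,0,-0.2,-0.75,-0.75,0,1],[0,0,-0.25,-0.9,-0.95,0,1]]]';python3 -c "
from h import *
plan((.4285,-.3275,.12),2.75)"
```

```text
t: 45.48
tcp_pos: [0.523, -0.2209, 0.2251]
ee_rot: [-3.141, -0.004, 2.427]
ft_force: [-0.8, -0.4, 0.2]
finger_gap: 0.092
gripper_force: 0.0
turn [ 1.00e-04 -1.30e-03 -1.03e-01] shift [ 0.0067 -0.9492  0.7014] tcp [ 0.523  -0.2209  0.2251] F [-0.8 -0.4  0.2] gap 0.092 yaw 2.4265 t 45.475
```

```bash
python3 -m creep '[[[0,0,-0.05,0,-0.3,0,1],[0,0,-0.1,0,-0.6,0,1],[0,0,-0.103,0.01,-0.95,0.1,1],[0,0,-0.103,0.01,-0.95,0.4,1],[0,0,-0.103,0.01,-0.95,0.7,0.6]]]' 25;python3 -c "
from h import *
plan((.4285,-.3275,.0465),2.75)"
```

```text
t: 46.1
tcp_pos: [0.4286, -0.3262, 0.1196]
ee_rot: [3.14, -0.002, 2.744]
ft_force: [1.3, -0.2, -0.3]
finger_gap: 0.0842
gripper_force: 0.0
turn [ 0.0004 -0.0007 -0.002 ] shift [-0.0039 -0.0086  0.4876] tcp [ 0.4286 -0.3262  0.1196] F [ 1.3 -0.2 -0.3] gap 0.0842 yaw 2.7437 t 46.1
```

```bash
python3 -m creep '[[[0,0,0,0,-0.01,0.15,0.5],[0,0,0,0,-0.01,0.35,0.2],[0,0,0,0,-0.01,0.485,0],[0,0,0,0,-0.01,0.485,-0.5],[0,0,0,0,-0.01,0.485,-1]]]' 25;python3 -m creep '[[[0,0,0,0,0,0,-1],[0,0,0,0,0,0,-1],[0,0,0,0,0,0,-1],[0,0,0,0,0,0,-1],[0,0,0,0,0,0,-1]]]' 25;python3 -m creep '[[[0,0,0.05,0,0,0,-1],[0,0,0.1,0,0,0,-1],[0,0,0.15,0,0,0,-1],[0,0,0.2,0,0,0,-1],[0,0,0.25,0,0,0,-1]]]';python3 -m creep '[[[0,0,0.05,0,0,0,-1],[0,0,0.1,0,0,0,-1],[0,0,0.15,0,0,0,-1],[0,0,0.2,0,0,0,-1],[0,0,0.25,0,0,0,-1]]]'
```

```text
t: 46.72
tcp_pos: [0.4291, -0.3281, 0.0498]
ee_rot: [3.141, -0.0, 2.745]
ft_force: [0.3, -0.2, 0.1]
finger_gap: 0.0337
gripper_force: 0.0
t: 47.35
tcp_pos: [0.4294, -0.3291, 0.0507]
ee_rot: [-3.141, 0.001, 2.745]
ft_force: [-0.2, 0.1, 5.8]
finger_gap: 0.0137
gripper_force: 25.0
t: 47.98
tcp_pos: [0.4287, -0.3299, 0.0506]
ee_rot: [-3.14, 0.002, 1.954]
ft_force: [-4.7, -1.6, 6.5]
finger_gap: 0.0138
gripper_force: 25.0
t: 48.6
tcp_pos: [0.4276, -0.3299, 0.0506]
ee_rot: [-3.139, 0.003, 1.169]
ft_force: [-7.2, -1.1, 7.8]
finger_gap: 0.014
gripper_force: 25.0
```

```bash
python3 -m creep '[[[0,0,0,0,0,0,-0.5],[0,0,0,0,0,0,0.2],[0,0,0,0,0,0,0.3],[0,0,0,0,0,0,0.3],[0,0,0,0,0,-0.1,0.3]]]' 25;python3 -m creep '[[[0,0,0,0,0,-0.3,0.5],[0,0,0,0,0,-0.6,1],[0,0,0,-0.2,0,-0.9,1],[0,0,0,-0.4,0,-1,1],[0,0,0,-0.5,0,-1,1]]]';python3 -m creep '[[[0,0,0,-0.3,0,0,1],[0,0,0,-0.6,0,-0.2,1],[0,0,0,-0.6,0,-0.2,1],[0,0,0,-0.6,0,-0.2,1],[0,0,0,-0.6,0,-0.2,1]]]';python3 - <<'E'
from h import *
s=snap("scene");d=snap("side")
o=np.zeros((600,800,3),np.uint8)
o[:480,:640]=s["img"][...,::-1]
o[390:600,560:800]=cv2.resize(s["img"][405:475,305:385,::-1],None,fx=3,fy=3)
cv2.imwrite("pics/m10.png",o)
E
```

```text
t: 49.22
tcp_pos: [0.4283, -0.3277, 0.0642]
ee_rot: [-3.139, -0.001, 1.174]
ft_force: [1.5, 0.9, -0.1]
finger_gap: 0.0592
gripper_force: 0.0
t: 49.85
tcp_pos: [0.4002, -0.3998, 0.2175]
ee_rot: [3.138, 0.003, 1.173]
ft_force: [-0.9, 0.7, -0.3]
finger_gap: 0.0921
gripper_force: 0.0
t: 50.48
tcp_pos: [0.3656, -0.479, 0.2434]
ee_rot: [-3.14, -0.002, 1.175]
ft_force: [-0.0, 0.8, -0.1]
finger_gap: 0.0921
gripper_force: 0.0
```

View pics/m10.png

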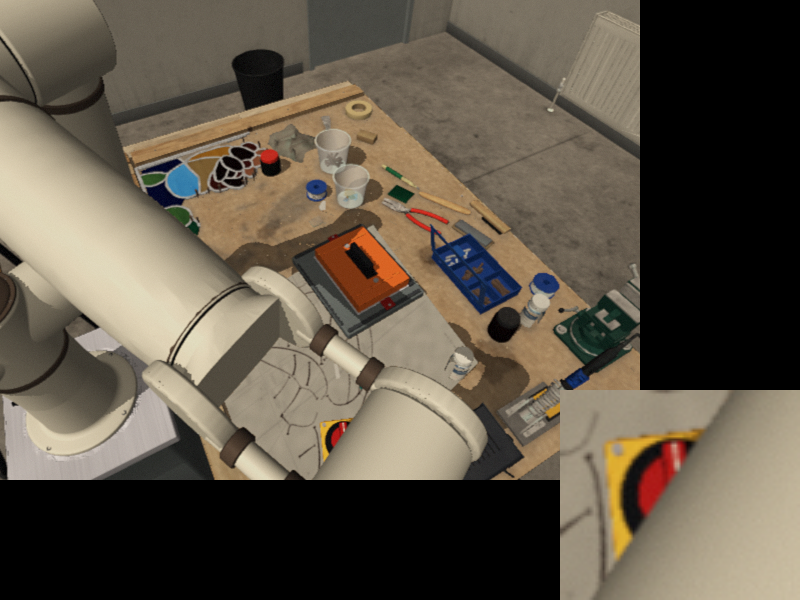

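The isolator mark at (672,455) points up again, so it is on. The hood is seated, and the jar, reel and bottle are where they were.

```bash
python3 -c "
from rig import r
print(r.job_done())"
```

```text
the job is handed in; nothing more can be done
None
```

The job is handed in: cleaner switched off, stone laid flat on the bench, the two wooden blocks found on the bench flat in the bowl, hood seated with the bowl pushed home, then switched on again, with the jar, bottle and reel still in place; the hand-in returned no verdict.

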